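# Load the slide carrier under the scanner head and start the scanner with its key

### The job

Take the aluminium slide carrier out of its stand, lay it flat with its grip rib on top, and push it nose first under the scanner's low reader head until it is fully home against the stop. Only then turn the spring-return key clockwise through RUN to START, hold it at START for a good second, and let it spring back to RUN without pulling it back towards OFF. Let go of everything, and do not disturb the bottle, the timer and the tube rack.

Things in the scene. Friction and masses are not known exactly. Their poses are not given: they have to be found in the camera images.
- carrier: Loose slide carrier, bare aluminium plate 150 (x) x 64 (y) x 12 (z) mm, 0.15 to 0.31 kg. Origin: centre of its underside; +x to the nose, +z out of the slide face, which has a rib. It starts upright on its +y long edge in the stand, +z level, its -y edge on top 72 mm above the worktop. To lie rib up, its upper edge must tip to the side away from the rib.
- rib (a point): Centre of the carrier's grip rib, a cross bar on the slide face near the tail, at x = -55, y = 0, z = 24 mm of the carrier: 10 mm thick along x, 64 mm long along y, standing from z = 12 to 36 mm.
- stand: Fixed grey plastic stand, base 110 x 90 x 8 mm, origin at the centre of its underside, left or right of the scanner. Two cheeks, x = -40 to 50 mm, 8 mm thick, leave a 15 mm slot along x: floor at z = 8, cheek tops at z = 38 mm. The carrier stands in the slot, nose to the stand's +x, rib to its +y and outside the cheeks.
- scanner: Fixed bench scanner 300 (x) x 200 (y) mm; origin at the centre of its underside; the carrier goes in along +x. Flat loading table, top at z = 12 mm, open from x = -150 mm to the mouth. White reader head from x = 32 to 150 mm, 63 mm high. Two 12 mm high lead-in bars flare from 34 mm off the centre line at the mouth to 50 mm off it at x = -7 mm.
- mouth (a point): Middle of the tunnel's mouth at table level: x = 32, y = 0, z = 12 mm of the scanner. The tunnel under the head is 68 mm wide and 17 mm high and runs along +x for 74 mm to a rubber stop.
- home (a point): Where the carrier's origin lies when fully home (nose on the stop): x = 31, y = 0, z = 12 mm of the scanner. The rib, too high for the tunnel, then stays outside with 51 mm free between it and the head.
- switch_box: Fixed grey key-switch box, 110 (x) x 100 (y) x 70 mm high on a 124 x 114 mm foot, origin at the centre of its underside; across the scanner from the stand. Lock and upright key are on top, on its z axis. Three small black dots round the lock, 0, 0.7 and 1.3 rad clockwise (from above) of the box's +x, mark OFF, RUN, START.
- lock (a joint): Angle of the lock barrel, rad, clockwise seen from above: 0 = OFF, 0.7 = RUN (a hard stop). It stays where it is left (friction 0.06 N m); it starts at 0 to 0.2.
- key (a joint): Angle of the key beyond the barrel, rad, clockwise: 0 at rest, 0.6 = START (hard stop). A spring pushes it to 0 (0.125 N m at 0, 0.275 N m at 0.6). Turning the key clockwise first takes the barrel to RUN, then winds the spring. Heading of the key's bow = box yaw - lock - key.
- key_grip (a point): Middle of the key's bow, on the turning axis, 116 mm above the worktop. The bow is an upright black plastic bar 62 mm long, 10 mm thick and 40 mm high (20 mm above and below this point); it lies along the box's x axis when lock and key are both 0. A steel inlay on its top marks the end that points at the dots.
- tablet_bottle: Bystander: loose white tablet bottle, 47 mm diameter, 85 mm high, origin at the centre of its underside. Leave alone.
- bench_timer: Bystander: loose white kitchen-type timer, 47 x 66 x 57 mm, origin at the centre of its underside. Leave alone.
- tube_rack: Bystander: loose low tube rack with micro tubes, 84 x 122 x 42 mm, origin at the centre of its underside. Leave alone.

How it is judged:
By the outcome, as a careful person would: the job done as asked, in the order asked, and still so for the second after the job is handed in, with the robot touching nothing.
It also fails if it takes over 72 s, if anything falls off the work surface, if the arm or the gripper's body presses on something with over 40 N, if the wrist force passes 120 N, or if a joint passes its speed limit or range.

### The arm

A 7-joint arm with a two-finger parallel gripper is mounted at the origin on the work surface; the furniture and walls round the work are solid. World frame = base frame: x ahead of the robot, y to its left, z up, the work surface at z = 0. Lengths are in m, angles in rad, forces in N, time in s.
With the tool pointing down it reaches from about 0.4 to 0.925 m from the base axis. Payload 5.6 kg.
Tool frame: the origin (TCP) lies midway between the tips of the shut fingers; the grasp point (between the pads) lies 19 mm behind it (tcp_to_grasp is the distance from the TCP to the grasp point, in m); z points along the fingers, y is the line along which they close (so a half turn about z gives the same grasp; the last joint's range is limited). The gripper opens to 85 mm and grips with 20 to 120 N. Pads are 22 mm wide; open, the fingers measure 114 mm over their backs; the gripper's body (76 mm by 85 mm) begins 54 mm behind the grasp point. The pads swing forward as they close: fully open they stand 13 mm farther back than shut.
Start: joints at [-1.216, 0.468, -0.012, 1.603, 0.006, 1.071, -0.056], TCP at [0.252, 0.599, 0.198] pointing down, gripper open.
Joint ranges: [-2.53, 2.53], [-0.31, 2.02], [-1.57, 1.55], [0.28, 2.44], [-1.29, 4.43], [0.15, 1.84], [-2.92, 2.92]. Speed limits (rad/s): [2.57, 2.57, 3.14, 3.14, 3.14, 3.14, 3.14].

### API

Orientations are given as a rotation vector (axis times angle).
In Python, from bench import * gives the robot as it stands. Calls block until the motion is done:
- move_ptp(position, orientation): joint-space move of the TCP to a pose.
- move_l(position, rot=None, speed=0.15): straight line of the TCP; rot=None keeps the orientation; speed is the mean speed in m/s.
- movej(angles): joint-space move.
- open_jaws() and close_gripper(): open the fingers fully, or close them until they stop; the grip force is fixed at half the most.
- hold(seconds).
- inverse_kinematics(position, orientation): joint angles nearest the present ones, or None.
- snapshot(name): name is "scene" or "top" or "wrist"; returns a dict with "image" (480x640x3 uint8, red, green, blue), "range_z" (480x640 float32, m along the optical axis (not along the pixel's ray), 0 where there is no reading), "intrinsics" (3x3 intrinsics, pixels), "pose" (4x4, takes a point from camera to world coordinates); the wrist camera has in their place "tool_from_camera" (4x4, takes a point from camera to tool coordinates, whose origin is the TCP and whose axes are the flange's). Camera axes: x right, y down, z forward; pixel columns grow to the right and rows downward; lengths in m; the calibration is good to about 2 mm. A picture is of the moment at which its call begins: read the wrist's pose just before it.
A pose or a line that the arm cannot do raises PlanningError and nothing moves.
- close_job(): hands the job in; it is judged then, once.
Readings, each from a call of its own:
- get_clock(): time.
- get_joint_positions(): joint angles.
- get_joint_vel(): joint speeds.
- get_tau(): joint torques, N m.
- get_tcp_pos(): TCP position.
- get_ee_rot(): TCP orientation.
- get_contact_force(): force on the tool from outside, world axes, zero at the start.
- get_moment(): the same for the moment, N m.
- get_width(): finger opening in m.
- get_grasp_force(): force on a finger pad.
Only numpy, scipy, OpenCV 4.12 (cv2) and the standard library are available. Lean on these libraries where they do the work, as an engineer would, in place of code of your own. Each camera call takes 0.05 s, during which the arm holds its last target. There are 200 camera calls.

## Working session

There is one attempt and no reset: what is moved stays moved. The work goes in short steps, each a Python script; the robot and the scene stay as the last script left them, time stands still between calls to the robot, and variables do not carry over. Pictures are saved under pics/ and viewed, at most 12 in all, crops included, and the job is handed in when it is done.

```bash
ls; mkdir -p pics; python3 - <<'E'
from bench import *
import cv2,numpy as np
for n in("scene","top"):
    s=snapshot(n); cv2.imwrite(f"pics/{n}0.png",s["image"][:,:,::-1]); np.savez(f"{n}0.npz",**{k:s[k] for k in s})
    print(n,s["intrinsics"],s["pose"].round(3))
print(snapshot("wrist")["tool_from_camera"].round(4), get_clock(), get_ee_rot())
E
```

```text
pics
scene [[582.90258841   0.         320.24591009]
 [  0.         582.90258841 233.16841573]
 [  0.           0.           1.        ]] [[-0.335 -0.41   0.849 -0.592]
 [-0.942  0.164 -0.292  0.421]
 [-0.02  -0.897 -0.441  0.679]
 [ 0.     0.     0.     1.   ]]
top [[532.23319118   0.         320.70915485]
 [  0.         532.23319118 234.21763323]
 [  0.           0.           1.        ]] [[-0.026 -0.986  0.163  0.38 ]
 [-1.     0.023 -0.019  0.01 ]
 [ 0.015 -0.163 -0.986  1.281]
 [ 0.     0.     0.     1.   ]]
[[-9.000e-04 -9.453e-01 -3.263e-01  8.510e-02]
 [ 1.000e+00 -6.000e-04 -1.000e-03 -1.000e-04]
 [ 7.000e-04 -3.263e-01  9.453e-01 -1.763e-01]
 [ 0.000e+00  0.000e+00  0.000e+00  1.000e+00]] 0.15 [-6.20925384e-01 -3.07947787e+00  2.19641854e-03]
```

View pics/top0.png

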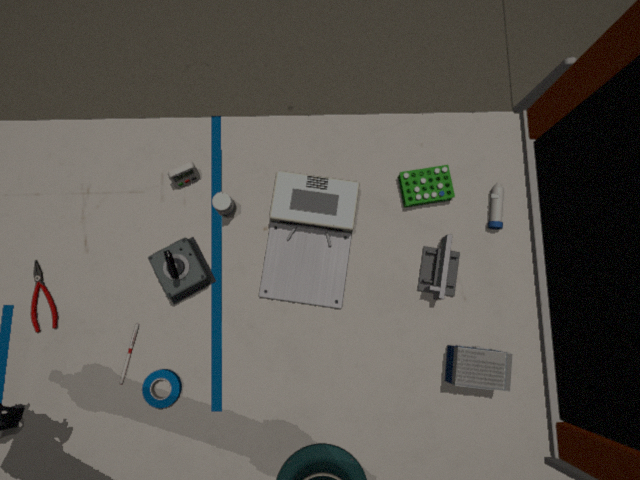

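View pics/scene0.png

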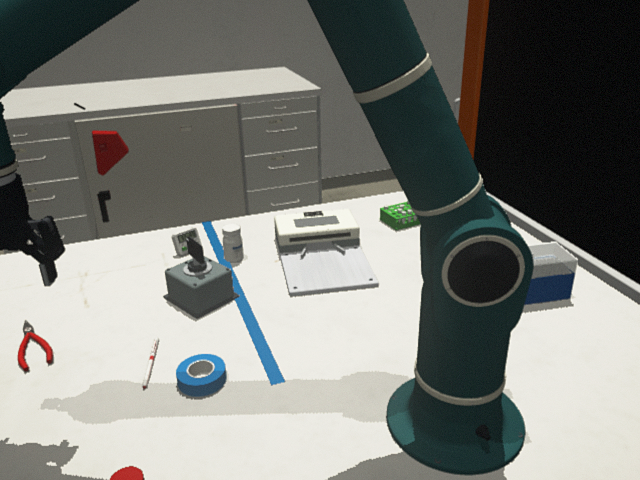

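The top view shows the key box at (180,270), the scanner at (310,240) with its mouth facing +x (up), and the stand with the carrier at (440,268). The bottle is at (223,204), the timer at (183,175) and the rack at (426,186). I'll zoom in on the three targets.

```bash
cat > h.py <<'E'
from bench import *
import cv2,numpy as np
from scipy.spatial.transform import Rotation as R
def ray(uv,z,K,T):
    uv=np.atleast_2d(np.asarray(uv,float)); d=np.c_[(uv-K[[0,1],2])/K[0,0],np.ones(len(uv))]@T[:3,:3].T
    o=T[:3,3]; return o+d*((z-o[2])/d[:,2])[:,None]
def down(yaw):  # tool z down, tool x at heading yaw
    c,s=np.cos(yaw),np.sin(yaw)
    return R.from_matrix(np.array([[c,s,0],[s,-c,0],[0,0,-1]])).as_rotvec()
def wrist():
    p,r=np.array(get_tcp_pos()),get_ee_rot(); s=snapshot("wrist")
    T=np.eye(4);T[:3,:3]=R.from_rotvec(r).as_matrix();T[:3,3]=p
    s["pose"]=T@s["tool_from_camera"]; return s
def cloud(s):
    K=s["intrinsics"];z=s["range_z"];v,u=np.mgrid[:480,:640]
    P=np.stack([(u-K[0,2])/K[0,0]*z,(v-K[1,2])/K[1,1]*z,z],-1)@s["pose"][:3,:3].T+s["pose"][:3,3]
    P[z==0]=np.nan; return P
E
python3 - <<'E'
from h import *
s=dict(np.load("top0.npz"));I=s["image"][:,:,::-1]
c=[cv2.resize(I[y:y+90,x:x+w],None,fx=f,fy=f,interpolation=cv2.INTER_CUBIC) for x,y,w,f in((140,225,80,4),(405,223,65,4))]
c2=[cv2.resize(I[165:315,250:370],None,fx=2,fy=2)]
a=np.hstack(c); cv2.imwrite("pics/crop1.png",a)
P=cloud(s)
for n,(u,v) in dict(tableBL=(265,296),tableBR=(337,302),head=(315,210),carr1=(447,245),carr2=(440,285),keytop=(170,257),box=(200,280),work=(380,330),bottle=(223,203),rack=(426,186),timer=(183,172)).items(): print(n,P[v,u].round(3))
E
```

```text
tableBL [0.444 0.121 0.015]
tableBR [ 0.426 -0.049  0.013]
head [ 0.639 -0.002  0.062]
carr1 [ 0.548 -0.304  0.071]
carr2 [ 0.456 -0.282  0.071]
keytop [0.529 0.318 0.124]
box [0.481 0.263 0.072]
work [ 0.358 -0.15  -0.003]
bottle [0.655 0.209 0.088]
rack [ 0.699 -0.272  0.031]
timer [0.741 0.31  0.052]
```

View pics/crop1.png

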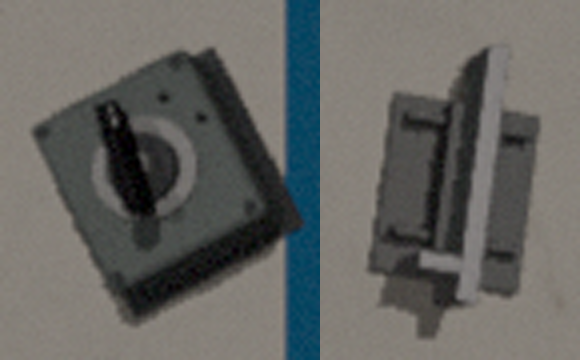

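The left crop shows the key with its inlay end at crop (112,110) and the dots at (164,97) and (202,118). The right crop shows the carrier edge from (498,45) to (468,300), with the rib near the tail on the left (+y) side. Next I take close wrist views of all three on the way across.

```bash
python3 - <<'E'
from h import *
import pickle
for n,p in dict(key=(0.47,0.31,0.36),scan=(0.50,0.03,0.34),stand=(0.45,-0.27,0.32)).items():
    try: move_ptp(p,down(np.pi))
    except Exception as e: print(n,e); continue
    s=wrist(); pickle.dump(s,open(n+"1.pkl","wb")); cv2.imwrite(f"pics/{n}1.png",s["image"][:,:,::-1]); print(n,get_clock(),s["intrinsics"][0,0],get_joint_positions())
im=[cv2.resize(cv2.imread(f"pics/{n}1.png"),(400,300)) for n in("key","scan","stand")]
cv2.imwrite("pics/three.png",np.vstack([np.hstack(im[:2]),np.hstack([im[2],im[2]*0])]))
E
```

```text
key 1.675 357.68803650619094 [-0.68845988  0.19728631  0.05184382  1.61131232 -0.01091919  1.33435852
  0.93782702]
scan 2.8167 357.68803650619094 [-0.3558663   0.08332     0.24297557  1.78828461 -0.0213742   1.27248676
  1.46667752]
stand 4.0333 357.68803650619094 [-0.00494388  0.14378016  0.54088058  1.78378907 -0.07884562  1.23555019
  2.13148985]
```

View pics/three.png

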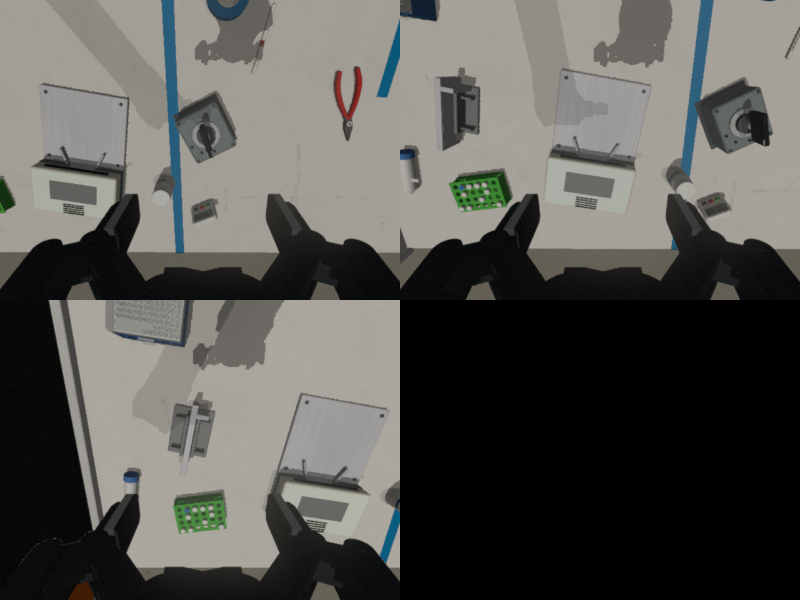

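The wrist views show the key box at (205,125), the scanner at (600,140) and the stand at (190,430). I'll fit rectangles to height slices.

```bash
cat > fit.py <<'E'
from h import *
import pickle
def rect(s,zlo,zhi,zp,box,k=1):
    P=cloud(s);x0,x1,y0,y1=box
    m=((P[...,2]>zlo)&(P[...,2]<zhi)&(P[...,0]>x0)&(P[...,0]<x1)&(P[...,1]>y0)&(P[...,1]<y1)).astype(np.uint8)
    n,l,st,_=cv2.connectedComponentsWithStats(m,connectivity=8); i=1+np.argmax(st[1:,4]); m=(l==i)
    v,u=np.nonzero(m); W=ray(np.c_[u,v],zp,s["intrinsics"],s["pose"])[:,:2]
    r=cv2.minAreaRect((W*1000).astype(np.float32)); return r,W,cv2.boxPoints(r)
E
python3 - <<'E'
from fit import *
L=lambda n:pickle.load(open(n+"1.pkl","rb"))
top=dict(np.load("top0.npz"))
def pr(n,r): print(n,np.round(r[0][0],1),np.round(r[0][1],1),round(r[0][2],2),r[2].round(0).tolist())
for nm,s in(("scan",L("scan")),("top",top),("standv",L("stand"))):
    pr(nm+" head",rect(s,.05,.08,.063,(.5,.8,-.15,.15)))
    pr(nm+" scanner all",rect(s,.007,.02,.012,(.38,.8,-.15,.17)))
for nm,s in(("stand",L("stand")),("top",top),("scan",L("scan"))):
    r=rect(s,.06,.085,.072,(.38,.65,-.4,-.2)); pr(nm+" carrier top",r)
for nm,s in(("key",L("key")),("top",top)):
    pr(nm+" key",rect(s,.11,.16,.136,(.4,.65,.2,.42)))
    pr(nm+" box",rect(s,.06,.08,.07,(.4,.65,.2,.42)))
P=cloud(L("key"));print(P[100,420])
E
```

```text
scan head [657.2   1. ] [197.5 123.4] 80.39 [[580.0, -86.0], [702.0, -107.0], [735.0, 88.0], [613.0, 109.0]]
scan scanner all [519.4  24.4] [199.7 191.3] 80.37 [[408.0, -58.0], [597.0, -90.0], [630.0, 107.0], [442.0, 139.0]]
top head [6.609e+02 3.000e-01] [199.1 121.8] 80.35 [[584.0, -88.0], [704.0, -108.0], [738.0, 88.0], [617.0, 109.0]]
top scanner all [516.8  24.8] [199.5 187.3] 80.3 [[408.0, -58.0], [592.0, -89.0], [626.0, 107.0], [441.0, 139.0]]
standv head [656.6  -3.8] [203.3 123.6] 80.54 [[579.0, -94.0], [701.0, -114.0], [734.0, 86.0], [612.0, 107.0]]
standv scanner all [544.6  20. ] [205.8 242. ] 80.43 [[408.0, -61.0], [647.0, -102.0], [681.0, 101.0], [442.0, 142.0]]
stand carrier top [ 499.6 -284.3] [ 35.7 151.2] 78.79 [[422.0, -287.0], [570.0, -317.0], [577.0, -282.0], [429.0, -252.0]]
top carrier top [ 502.  -283.1] [ 38.3 150.2] 78.88 [[425.0, -287.0], [572.0, -316.0], [579.0, -279.0], [432.0, -250.0]]
scan carrier top [ 500.  -280.6] [ 42.7 151.3] 78.89 [[422.0, -287.0], [570.0, -316.0], [578.0, -274.0], [430.0, -245.0]]
key key [506.9 317.7] [66.3 11.7] 17.3 [[474.0, 313.0], [477.0, 302.0], [540.0, 322.0], [537.0, 333.0]]
key box [508.5 317.8] [109.3  98.8] 27.37 [[437.0, 337.0], [483.0, 249.0], [580.0, 299.0], [534.0, 387.0]]
top key [511. 314.] [64.6 15.4] 19.21 [[478.0, 311.0], [483.0, 296.0], [544.0, 317.0], [539.0, 332.0]]
top box [511.2 315.6] [110.7 100.2] 27.23 [[439.0, 335.0], [485.0, 246.0], [583.0, 296.0], [538.0, 386.0]]
[0.36342065 0.44445579 0.0009352 ]
```

Fits agree to about 3 mm. The scanner axis heads -0.168 rad, the carrier -0.197, and the box +0.477, with the key at about lock 0.16. Next: plan and check the rib grasp with inverse kinematics.

```bash
cat >> h.py <<'E'
def frame(R3,p): T=np.eye(4);T[:3,:3]=R3;T[:3,3]=p;return T
def rz(a): return R.from_euler('z',a).as_matrix()
TILT=np.radians(58)
# tool in carrier frame (grasp on rib). carrier: x nose, z out of slide face, upright => y down
c,s_=np.cos(TILT),np.sin(TILT)
zt=np.array([0,c,-s_]); yt=np.array([-1,0,0]); xt=np.cross(yt,zt)
T_ct=frame(np.c_[xt,yt,zt],[-.055,-.000,.0193])
SCAN=frame(rz(-.168),[.5729,.0154,0])
CAR0=frame(rz(-.197)@R.from_euler('x',-np.pi/2).as_matrix(),[.4978,-.302,.040])
def tool(Tc): T=Tc@T_ct; return T[:3,3],R.from_matrix(T[:3,:3]).as_rotvec()
def flat(x,z,y=0,dyaw=0): return SCAN@frame(rz(dyaw),[x,y,z])
def up(T,dz): T=T.copy();T[2,3]+=dz;return T
E
python3 - <<'E'
from h import *
p,r=tool(CAR0); zd=R.from_rotvec(r).as_matrix()[:,2]
print(p,zd, R.from_rotvec(r).as_matrix()[:,0])
for n,(a,b) in dict(app=(p-.11*zd,r),grasp=(p,r),lift=(p+[0,0,.14],r),mid=tool(up(flat(-.09,.012),.15)),pre=tool(flat(-.09,.016)),ins=tool(flat(.008,.014))).items():
    q=inverse_kinematics(a,b); print(n,a.round(3),None if q is None else np.round(q,2))
E
```

```text
[ 0.44764136 -0.27230824  0.04      ] [-0.16598696 -0.8316453  -0.52991926] [-0.10372017 -0.51966966  0.8480481 ]
app [ 0.466 -0.181  0.098] [-0.48  0.7   0.27  2.03  0.81  1.12  2.09]
grasp [ 0.448 -0.272  0.04 ] [-0.43  0.83  0.41  2.09  0.91  0.88  2.04]
lift [ 0.448 -0.272  0.18 ] [-0.38  0.52  0.34  2.09  0.92  1.12  2.23]
mid [0.43  0.04  0.181] [-0.84  0.47  1.37  2.25 -1.02  1.32 -2.19]
pre [0.43  0.04  0.035] [ 1.16  0.87 -1.12  2.22  0.41  0.52  2.83]
ins [0.527 0.023 0.033] [ 1.01  0.91 -1.03  2.    0.33  0.61  2.91]
```

```bash
sed -i 's/yt=np.array(\[-1,0,0\])/yt=np.array([1,0,0])/' h.py; python3 - <<'E'
from h import *
p,r=tool(CAR0); zd=R.from_rotvec(r).as_matrix()[:,2]
def go(n,a,b): q=inverse_kinematics(a,b); print(n,np.round(a,3),None if q is None else np.round(q,2))
go('app',p-.11*zd,r);go('grasp',p,r)
print(get_joint_positions())
q=inverse_kinematics(p-.11*zd,r)
if q is not None:
    move_ptp(p-.11*zd,r); print(np.round(get_joint_positions(),2),get_clock(),get_contact_force())
    go('g',p,r);go('lift',p+[0,0,.14],r);go('mid',*tool(up(flat(-.09,.012),.15)));go('pre',*tool(flat(-.09,.016)));go('ins',*tool(flat(.008,.014)))
    s=wrist();cv2.imwrite("pics/app.png",s["image"][:,:,::-1])
E
```

```text
app [ 0.466 -0.181  0.098] [-0.41  0.69  0.18  2.02  0.85  1.17 -1.09]
grasp [ 0.448 -0.272  0.04 ] [-0.38  0.82  0.35  2.08  0.95  0.91 -1.14]
[-0.00494388  0.14378016  0.54088058  1.78378907 -0.07884562  1.23555019
  2.13148985]
[-0.41  0.69  0.18  2.02  0.85  1.17 -1.09] 6.75 [ 0.05735558  0.43568839 -0.2646284 ]
g [ 0.448 -0.272  0.04 ] [-0.3   0.8   0.25  2.08  1.    0.97 -1.18]
lift [ 0.448 -0.272  0.18 ] [-0.3   0.51  0.25  2.09  0.95  1.15 -0.94]
mid [0.43  0.04  0.181] [-0.12  0.19  0.43  2.22 -0.77  1.    0.65]
pre [0.43  0.04  0.035] [ 0.31  0.49 -0.05  2.26 -0.94  0.68  0.92]
ins [0.527 0.023 0.033] [ 0.44  0.61 -0.25  2.03 -0.7   0.69  0.65]
```

View pics/app.png

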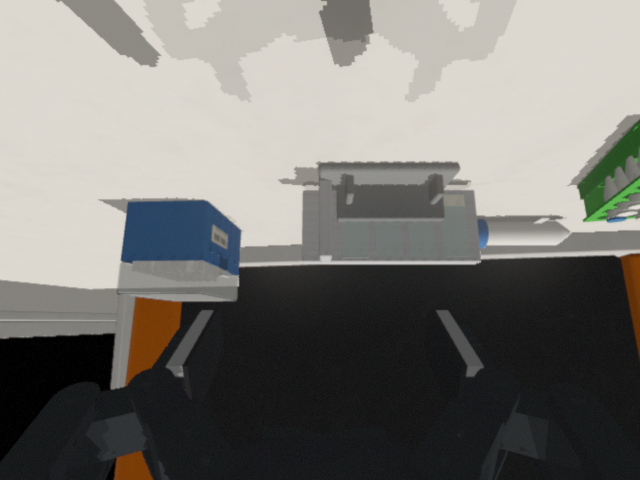

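The view is upside-down. The rib is at columns 319–332 (rows 180–262), right between the fingers, whose midline is column 324, and the path is clear. Grasp and lift.

```bash
python3 - <<'E'
from h import *
p,r=tool(CAR0)
f0=np.array(get_contact_force())
move_l(p,r,speed=.1); print(get_tcp_pos()-p,get_contact_force()-f0)
close_gripper(); print(get_width(),get_grasp_force(),get_contact_force()-f0,get_clock())
move_l(p+[0,0,.14],r,speed=.1); print(get_width(),get_contact_force()-f0,get_moment())
s=wrist();cv2.imwrite("pics/lift.png",s["image"][:,:,::-1])
mp,mr=tool(up(flat(-.10,.012),.15)); move_ptp(mp,mr); print(get_clock(),get_tcp_pos()-mp,get_width(),get_contact_force()-f0)
import pickle
s=wrist();pickle.dump(s,open("mid.pkl","wb"));t=snapshot("top");pickle.dump(t,open("topmid.pkl","wb"))
cv2.imwrite("pics/mid.png",np.vstack([s["image"],t["image"]])[:,:,::-1][::,::])
a=cv2.resize(s["image"],(400,300));b=cv2.resize(t["image"][150:420,200:520],(400,338))[:300]
cv2.imwrite("pics/mid.png",np.hstack([a,b])[:,:,::-1])
E
```

```text
[6.16806410e-04 6.03082568e-04 5.97955727e-05] [ 0.77884897 -0.315863    1.49657633]
2.7038845023637517e-05 0.0 [ 0.26259825 -0.37210849  0.75341749] 8.8167
-0.00038605881606933103 [0.30444094 0.15374172 0.73199366] [ 0.82217056 -0.22103731  0.01693092]
11.95 [-3.53146038e-04  9.93252564e-05 -3.31984157e-04] -0.00021631364738265902 [ 0.43230831  0.04122267 -0.00656193]
```

View pics/mid.png

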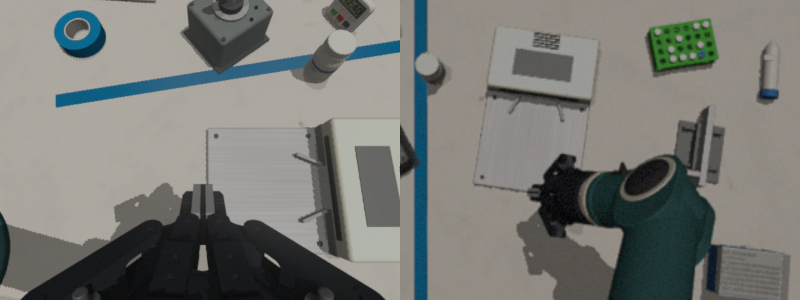

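The gripper closed on nothing (width 0) and the carrier is still in its stand at (707,145). I'll go back and measure the rib from the approach pose.

```bash
python3 - <<'E'
from h import *
import pickle
p,r=tool(CAR0); zd=R.from_rotvec(r).as_matrix()[:,2]
move_l(np.array(get_tcp_pos())+[0,0,.06]); open_jaws()
move_ptp(p-.11*zd,r)
s=wrist();pickle.dump(s,open("app2.pkl","wb"));cv2.imwrite("pics/app2.png",s["image"][:,:,::-1])
P=cloud(s);T=np.linalg.inv(CAR0)
Q=P@T[:3,:3].T+T[:3,3]  # carrier frame
for u in (308,316,322,326,330,336,400,470):
  print(u,[tuple((Q[v,u]*1000).round(0)) for v in (170,190,210,230,250,258)])
a=cv2.imread("pics/lift.png")[100:340,180:500];b=s["image"][100:340,180:500,::-1]
cv2.imwrite("pics/cmp.png",cv2.resize(np.vstack([a,b]),None,fx=1.25,fy=1.25))
E
```

```text
308 [(np.float64(-70.0), np.float64(39.0), np.float64(33.0)), (np.float64(-71.0), np.float64(29.0), np.float64(13.0)), (np.float64(-70.0), np.float64(12.0), np.float64(12.0)), (np.float64(-70.0), np.float64(-6.0), np.float64(12.0)), (np.float64(-70.0), np.float64(-23.0), np.float64(11.0)), (np.float64(-70.0), np.float64(-30.0), np.float64(11.0))]
316 [(np.float64(-63.0), np.float64(39.0), np.float64(33.0)), (np.float64(-64.0), np.float64(30.0), np.float64(11.0)), (np.float64(-64.0), np.float64(12.0), np.float64(12.0)), (np.float64(-63.0), np.float64(-6.0), np.float64(11.0)), (np.float64(-63.0), np.float64(-23.0), np.float64(11.0)), (np.float64(-63.0), np.float64(-30.0), np.float64(12.0))]
322 [(np.float64(-58.0), np.float64(32.0), np.float64(49.0)), (np.float64(-58.0), np.float64(21.0), np.float64(36.0)), (np.float64(-58.0), np.float64(4.0), np.float64(36.0)), (np.float64(-58.0), np.float64(-12.0), np.float64(36.0)), (np.float64(-58.0), np.float64(-28.0), np.float64(37.0)), (np.float64(-58.0), np.float64(-33.0), np.float64(27.0))]
326 [(np.float64(-55.0), np.float64(32.0), np.float64
[... 972 characters left out ...]
), np.float64(12.0))]
400 [(np.float64(2.0), np.float64(33.0), np.float64(48.0)), (np.float64(7.0), np.float64(26.0), np.float64(21.0)), (np.float64(6.0), np.float64(9.0), np.float64(21.0)), (np.float64(8.0), np.float64(-6.0), np.float64(12.0)), (np.float64(7.0), np.float64(-23.0), np.float64(12.0)), (np.float64(6.0), np.float64(-30.0), np.float64(13.0))]
470 [(np.float64(63.0), np.float64(39.0), np.float64(32.0)), (np.float64(70.0), np.float64(30.0), np.float64(12.0)), (np.float64(69.0), np.float64(12.0), np.float64(12.0)), (np.float64(67.0), np.float64(-6.0), np.float64(12.0)), (np.float64(65.0), np.float64(-23.0), np.float64(13.0)), (np.float64(65.0), np.float64(-30.0), np.float64(12.0))]
```

View pics/cmp.png

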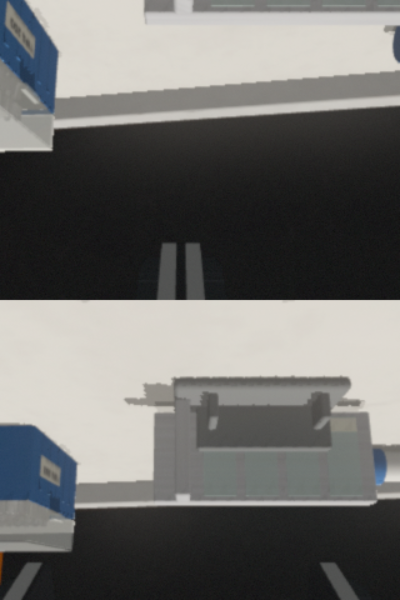

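The carrier frame is right (rib face at z=36, plate at z=12), so the doubt is where the fingertips are. I'll check this with the wrist depth of the shut fingers.

```bash
python3 - <<'E'
from h import *
import pickle
for f in("mid","app2"):
    s=pickle.load(open(f+".pkl","rb"));print(f,s["intrinsics"][:2,2])
    s["pose"]=s["tool_from_camera"];P=cloud(s)*1000
    cols=(316,320,325,330,335) if f=="mid" else (200,205,210,440,445)
    for u in cols: print(u,[(v,P[v,u].round(0).tolist()) for v in (285,292,296,300,310,330,350)])
E
```

```text
mid [324.28187974 238.72548933]
316 [(285, [-83.0, -10.0, 160.0]), (292, [-89.0, -10.0, 156.0]), (296, [12.0, -4.0, -40.0]), (300, [11.0, -4.0, -43.0]), (310, [12.0, -4.0, -51.0]), (330, [12.0, -4.0, -65.0]), (350, [13.0, -3.0, -78.0])]
320 [(285, [-83.0, -6.0, 161.0]), (292, [-88.0, -5.0, 156.0]), (296, [12.0, -3.0, -40.0]), (300, [12.0, -3.0, -43.0]), (310, [12.0, -3.0, -51.0]), (330, [11.0, -2.0, -65.0]), (350, [7.0, -2.0, -70.0])]
325 [(285, [-83.0, -0.0, 160.0]), (292, [-89.0, -0.0, 156.0]), (296, [12.0, -1.0, -40.0]), (300, [11.0, -1.0, -42.0]), (310, [12.0, -1.0, -51.0]), (330, [12.0, -1.0, -65.0]), (350, [8.0, -1.0, -72.0])]
330 [(285, [-83.0, 5.0, 161.0]), (292, [-89.0, 5.0, 157.0]), (296, [11.0, 2.0, -39.0]), (300, [11.0, 2.0, -43.0]), (310, [11.0, 1.0, -51.0]), (330, [11.0, 1.0, -65.0]), (350, [8.0, 1.0, -71.0])]
335 [(285, [-78.0, 10.0, 150.0]), (292, [-83.0, 10.0, 146.0]), (296, [11.0, 4.0, -39.0]), (300, [11.0, 4.0, -42.0]), (310, [11.0, 3.0, -51.0]), (330, [12.0, 3.0, -65.0]), (350, [13.0, 3.0, -78.0])]
app2 [324.28187974 238.72548933]
200 [(285, [-71.0, -121.0, 134.0]
[... 332 characters left out ...]
.0]), (330, [11.0, -44.0, -65.0]), (350, [5.0, -43.0, -68.0])]
210 [(285, [-80.0, -118.0, 153.0]), (292, [-88.0, -118.0, 152.0]), (296, [-98.0, -122.0, 163.0]), (300, [-140.0, -147.0, 230.0]), (310, [10.0, -46.0, -51.0]), (330, [8.0, -43.0, -61.0]), (350, [1.0, -43.0, -64.0])]
440 [(285, [-152.0, 168.0, 297.0]), (292, [-160.0, 167.0, 291.0]), (296, [-165.0, 167.0, 289.0]), (300, [-170.0, 167.0, 285.0]), (310, [10.0, 46.0, -50.0]), (330, [9.0, 42.0, -62.0]), (350, [1.0, 42.0, -64.0])]
445 [(285, [-152.0, 175.0, 296.0]), (292, [-160.0, 174.0, 290.0]), (296, [-164.0, 174.0, 287.0]), (300, [-169.0, 173.0, 283.0]), (310, [10.0, 47.0, -50.0]), (330, [10.0, 43.0, -65.0]), (350, [5.0, 42.0, -69.0])]
```

The depth shows the real shut fingertips about 39 mm behind the reported TCP (open about 50 mm), which explains the empty grip. I'll correct for that offset and regrasp, watching the force.

```bash
cat >> h.py <<'E'
OFF=.038   # reported TCP lies this far beyond the real shut tips (seen in wrist depth)
T_ct[:3,3]+=OFF*zt
E
python3 - <<'E'
from h import *
p,r=tool(CAR0); zd=R.from_rotvec(r).as_matrix()[:,2]
for q in (p,p+[0,0,.14]): print(inverse_kinematics(q,r) is not None)
f0=np.array(get_contact_force())
for d in(.04,.02,.008,0):
    move_l(p-d*zd,r,speed=.08); f=get_contact_force()-f0; print(d,f.round(1))
    if np.linalg.norm(f)>8: break
close_gripper(); print(get_width(),get_grasp_force(),(get_contact_force()-f0).round(1),get_clock())
if get_width()>.006:
    move_l(p+[0,0,.04],r,speed=.06); print(get_width(),(get_contact_force()-f0).round(2))
    move_l(p+[0,0,.16],r,speed=.12); print(get_width(),(get_contact_force()-f0).round(2),get_moment(),get_clock())
    for n,a in dict(mid=up(flat(-.10,.012),.13),pre=flat(-.10,.02),ins=flat(.008,.014)).items():
        print(n,inverse_kinematics(*tool(a)))
E
```

```text
True
True
0.04 [ 0.9  0.9 -0.3]
0.02 [0.7 0.4 0.2]
0.008 [1.8 0.5 0.3]
0 [ 0.3 -0.2  0. ]
0.008750854218806305 73.28128762543201 [ 4.2 19.6 13. ] 17.9083
0.008525825835476604 [ 0.29  0.92 -1.44]
0.008631597595288972 [ 1.52  0.85 -3.11] [ 1.35429425 -0.16519268 -0.00556561] 19.875
mid [-0.41728464  0.313868    0.73338659  2.29670136 -0.97715602  0.98304145
  0.85475271]
pre [ 0.12731015  0.54391957  0.10142882  2.30213266 -1.13944975  0.68264456
  1.09169172]
ins [ 0.2780959   0.65089908 -0.09042872  2.04484583 -0.88166409  0.67507491
  0.80188375]
```

Gripped (width 8.7 mm, about 3 N load). Turn it flat above the table and check the pose in hand.

```bash
python3 - <<'E'
from fit import *
C=up(flat(-.10,.012),.13); p,r=tool(C); move_ptp(p,r); print(get_clock(),get_width(),(get_tcp_pos()-p).round(4))
s=wrist();pickle.dump(s,open("mid2.pkl","wb"));t=snapshot("top");pickle.dump(t,open("topmid2.pkl","wb"))
Ti=np.linalg.inv(C)
for n,q in(("w",s),("t",t)):
    P=cloud(q);Q=(P@Ti[:3,:3].T+Ti[:3,3])*1000
    m=(abs(Q[...,2]-10)<14)&(abs(Q[...,0])<95)&(abs(Q[...,1])<50); v,u=np.nonzero(m)
    m2=m&(Q[...,0]>-40); X=Q[m2]
    if len(X)<50: print(n,len(X)); continue
    A=np.c_[X[:,:2],np.ones(len(X))]; c,*_=np.linalg.lstsq(A,X[:,2],rcond=None)
    print(n,len(X),"plane",c.round(4),"x",np.percentile(X[:,0],[1,99]).round(1),"y",np.percentile(X[:,1],[1,99]).round(1))
    print([ (x,np.percentile(X[abs(X[:,0]-x)<5][:,1],[2,98]).round(1).tolist()) for x in(-20,0,20,40,60) if (abs(X[:,0]-x)<5).sum()>10])
a=cv2.resize(s["image"],(400,300));b=cv2.resize(t["image"][150:420,200:520],(400,338))[:300]
cv2.imwrite("pics/mid2.png",np.hstack([a,b])[:,:,::-1])
E
```

```text
21.525 0.008738065036193648 [-0.0005 -0.0001 -0.0004]
w 27659 plane [-0.0177 -0.0077  6.3684] x [-37.4  71.8] y [-31.2  30.5]
[(-20, [-17.0, 30.0]), (0, [-20.1, 30.0]), (20, [-30.7, 29.8]), (40, [-31.0, 29.8]), (60, [-31.1, 30.0])]
t 1390 plane [-0.0161 -0.0133  6.1672] x [-37.5  73.2] y [-31.4  31. ]
[(-20, [-9.7, 30.2]), (0, [-20.8, 30.6]), (20, [-30.6, 29.6]), (40, [-30.5, 29.9]), (60, [-31.4, 30.1])]
```

View pics/mid2.png

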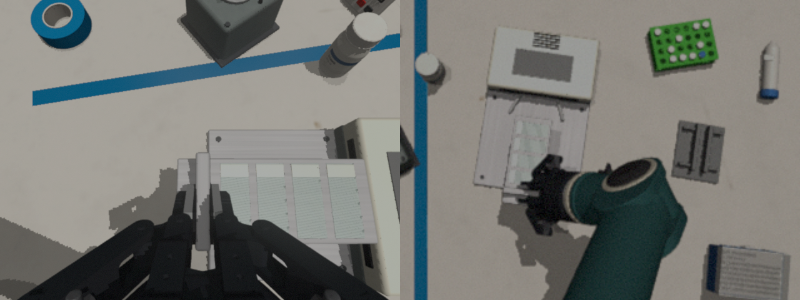

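The carrier is rib up, nose toward the mouth, and square in yaw. It sits 5.7 mm low and 1° nose down in the grip. I'll correct for that, lower it and insert with force checks.

```bash
cat >> h.py <<'E'
D=frame(R.from_euler('xy',[-.010,.017]).as_matrix(),[0,-.0005,-.0057])
T_ct=np.linalg.inv(D)@T_ct
E
python3 - <<'E'
from h import *
def go(x,z,sp): p,r=tool(flat(x,z)); move_l(p,r,speed=sp); f=(get_contact_force()-f0); fs=SCAN[:3,:3].T@f; print(x,z,fs.round(1),round(get_width(),4)); return fs
f0=np.zeros(3)
go(-.10,.05,.12); f0=np.array(get_contact_force())
go(-.10,.0155,.08)
for x in(-.08,-.07,-.06,-.05,-.04,-.03,-.02,-.01,0,.006):
    f=go(x,.0145,.06)
    if np.linalg.norm(f)>12: print("stop");break
print(get_clock())
E
```

```text
-0.1 0.05 [ 0.1  0.2 -1.6] 0.0086
-0.1 0.0155 [ 0.4 -0.7 -0.9] 0.0084
-0.08 0.0145 [-0.1  0.4 -1. ] 0.0084
-0.07 0.0145 [-0.9  0.1 -0.9] 0.0088
-0.06 0.0145 [ 0.5 -0.5 -0.1] 0.009
-0.05 0.0145 [ 0.3  0.3 -0.8] 0.0087
-0.04 0.0145 [-0.7  0.5  0.3] 0.0094
-0.03 0.0145 [-0.2  0.2 -0.9] 0.0085
-0.02 0.0145 [-0.  -0.4 -0.5] 0.0085
-0.01 0.0145 [ 0.2  0.1 -1.3] 0.0088
0 0.0145 [ 0.3 -0.1 -0.2] 0.0082
0.006 0.0145 [-0.2 -0.3 -0.3] 0.0086
26.35
```

```bash
python3 - <<'E'
from h import *
f0=np.array(get_contact_force())
for z in(.0135,.0125,.0118,.011):
    p,r=tool(flat(.006,z)); move_l(p,r,speed=.03); f=get_contact_force()-f0; print(z,f.round(1))
    if f[2]>3: break
open_jaws(); print(get_clock(),get_width())
p=np.array(get_tcp_pos()); zd=R.from_rotvec(get_ee_rot()).as_matrix()[:,2]
move_l(p-.10*zd,speed=.15); 
P=(SCAN@[-.10,0,.10-OFF,1])[:3]; rr=down(np.pi-.168)
move_ptp(P,rr); close_gripper(); print(get_clock(),get_width())
s=wrist(); import pickle; pickle.dump(s,open("rel.pkl","wb"))
Pc=cloud(s);Ti=np.linalg.inv(SCAN);Q=(Pc@Ti[:3,:3].T+Ti[:3,3])*1000
m=(Q[...,2]>40)&(Q[...,2]<56)&(Q[...,0]>-90)&(Q[...,0]<20)&(abs(Q[...,1])<60);X=Q[m]
print("rib",len(X),[np.percentile(X[:,i],[2,50,98]).round(1).tolist() for i in range(3)])
print(inverse_kinematics((SCAN@[-.09,0,.029-OFF,1])[:3],rr),inverse_kinematics((SCAN@[-.04,0,.029-OFF,1])[:3],rr))
cv2.imwrite("pics/rel.png",s["image"][:,:,::-1])
E
```

```text
0.0135 [ 0.5  0.3 -0.4]
0.0125 [-0.7  0.1  3.3]
27.575 0.08562830395584363
29.8833 0.00023923962393306578
rib 499 [[-56.1, -54.3, -47.2], [-31.4, -23.1, 31.6], [40.5, 47.7, 49.4]]
[-0.42652022  0.55161651  0.35914147  2.14448064 -0.38925376  0.50677525
  1.63008399] [-0.39976328  0.60772923  0.37265182  2.03013615 -0.39399543  0.57229373
  1.64979319]
```

View pics/rel.png

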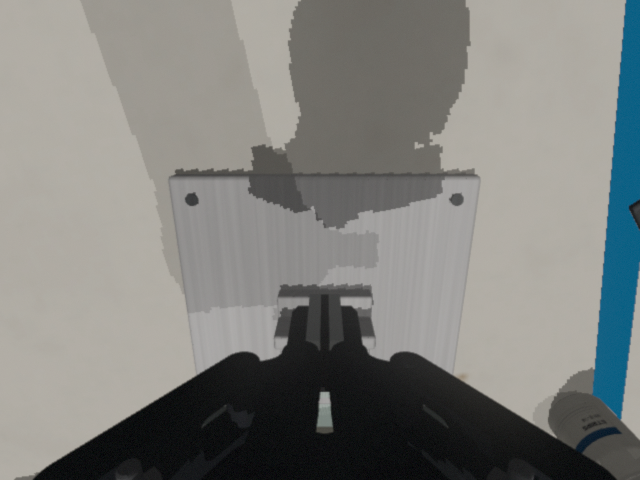

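The carrier lies flat and released, its tail edge at row 290 (cols 278–373), centred on the table. Now push behind the rib with the shut fingers.

```bash
python3 - <<'E'
from h import *
rr=down(np.pi-.168)
def go(x,z,sp): move_l((SCAN@[x,0,z-OFF,1])[:3],rr,speed=sp); return (SCAN[:3,:3].T@(get_contact_force()-f0)).round(1)
f0=np.array(get_contact_force())
print(go(-.095,.10,.1),go(-.095,.029,.1))
x=-.072; print(go(x,.029,.06)); 
while x<-.028:
    x+=.004 if x<-.052 else .0015
    f=go(x,.029,.04); px=(np.linalg.inv(SCAN)@np.r_[get_tcp_pos(),1])[0]; print(round(x,4),round(px,4),f)
    if f[0]<-18 or np.linalg.norm(f)>30: break
hold(.2)
go(x-.03,.029,.1); go(x-.03,.12,.15); print(get_clock())
import pickle
s=wrist(); Pc=cloud(s);Ti=np.linalg.inv(SCAN);Q=(Pc@Ti[:3,:3].T+Ti[:3,3])*1000
X=Q[(Q[...,2]>43)&(Q[...,2]<56)&(Q[...,0]>-70)&(Q[...,0]<25)&(abs(Q[...,1])<40)]
print("rib",len(X),[np.percentile(X[:,i],[2,50,98]).round(1).tolist() for i in range(3)])
for sd in(-1,1):
    Y=X[X[:,1]*sd>18]; print(sd,len(Y),np.percentile(Y[:,0],[3,50,97]) if len(Y) else 0)
E
```

```text
[-0.8 -1.   0.4] [-0.6 -2.  -0.3]
[ 1.8 -0.4  2.1]
-0.068 -0.0713 [-7.4 -1.3 11.6]
-0.064 -0.0714 [-16.4  -1.9  23.6]
-0.06 -0.0716 [-25.2  -3.   34.9]
33.7333
rib 564 [[-56.0, -53.9, -47.0], [-31.2, -11.0, 31.2], [43.3, 47.8, 49.5]]
-1 255 [-55.95772909 -53.35689699 -47.1520647 ]
1 253 [-55.94242105 -53.31040778 -46.98746751]
```

The rib did not move (still -56…-47), and the force had a large upward part. So the rounded tips reach lower than assumed and wedged on the plate's tail edge. I'll push higher on the rib.

```bash
cat > push.py <<'E'
from h import *
rr=down(np.pi-.168); Ti=np.linalg.inv(SCAN)
def go(x,z,sp): move_l((SCAN@[x,0,z-OFF,1])[:3],rr,speed=sp); return (SCAN[:3,:3].T@(get_contact_force()-f0)).round(1)
def rib():
    s=wrist(); Pc=cloud(s);Q=(Pc@Ti[:3,:3].T+Ti[:3,3])*1000
    X=Q[(Q[...,2]>43)&(Q[...,2]<56)&(Q[...,0]>-70)&(Q[...,0]<25)&(abs(Q[...,1])<40)]
    print("rib",len(X),[np.percentile(X[:,i],[2,50,98]).round(1).tolist() for i in range(3)])
    for sd in(-1,1):
        Y=X[X[:,1]*sd>18]; print(sd,len(Y),np.percentile(Y[:,0],[3,50,97]).round(1) if len(Y) else 0)
E
python3 - <<'E'
import push; from push import *
push.f0=np.array(get_contact_force())
print(go(-.095,.040,.12))
x=-.076
while x<-.026:
    f=go(x,.040,.05); px=(Ti@np.r_[get_tcp_pos(),1])[0]; print(round(x,4),round(px,4),f)
    if f[0]<-15 or abs(f[2])>12: break
    x+=.004 if x<-.046 else .002
hold(.2); 
go(px-.04,.040,.1); go(px-.04,.12,.15); rib(); print(get_clock())
E
```

```text
[ 0.8 -0.5 -0. ]
-0.076 -0.0759 [-0.3  0.3  1.3]
-0.072 -0.0718 [ 0.   0.1 -0.2]
-0.068 -0.0677 [-0.3  1.4 -0.1]
-0.064 -0.0637 [-0.9  0.3  1. ]
-0.06 -0.0598 [-0.7  0.8  0.3]
-0.056 -0.0554 [-0.2  0.5 -0.1]
-0.052 -0.0513 [0.  0.1 0.5]
-0.048 -0.0472 [-0.3 -0.   0.8]
-0.044 -0.0433 [-0.4  0.5  0.3]
-0.042 -0.0419 [-1.3 -0.2  0.3]
-0.04 -0.0396 [-1.1  0.4 -1. ]
-0.038 -0.0382 [-3.7  0.4  1. ]
-0.036 -0.0383 [-7.8 -0.6  6.4]
-0.034 -0.0385 [-12.4   0.5  10.6]
-0.032 -0.0386 [-17.1  -1.1  13.6]
rib 326 [[-28.8, -26.0, -19.6], [-31.6, -24.1, 31.2], [43.6, 48.0, 49.4]]
-1 166 [-28.8 -25.9 -19.7]
1 160 [-28.8 -26.2 -19.8]
40.1833
```

The carrier is home (rib centre at -24 mm, with a firm 17 N against the stop). Now the key.

```bash
python3 - <<'E'
from fit import *
h=.477-.17
p=np.array([.510,.3167,.19]); 
q=np.array(get_tcp_pos()); move_l(q+[0,0,.08],speed=.25)
move_ptp(p,down(np.pi+h)); open_jaws(); print(get_clock(),np.round(get_joint_positions(),3))
s=wrist()
r=rect(s,.122,.15,.136,(.45,.57,.26,.37)); print(r[0],r[2].round(1).tolist())
b=rect(s,.055,.085,.07,(.4,.65,.2,.42)); print(b[0])
cv2.imwrite("pics/key2.png",s["image"][:,:,::-1])
for z in(.12,.066):print(inverse_kinematics([.51,.3167,z],down(np.pi+h)))
E
```

```text
42.55 [-0.858  0.397  0.319  1.756 -0.143  1.012  1.392]
((508.48541259765625, 317.6947937011719), (64.03469848632812, 10.636371612548828), 17.216093063354492) [[476.29998779296875, 313.29998779296875], [479.5, 303.1000061035156], [540.5999755859375, 322.1000061035156], [537.5, 332.29998779296875]]
((508.6318359375, 317.2131652832031), (109.16024780273438, 98.13713073730469), 27.40589141845703)
[-0.84045021  0.48007549  0.29953432  1.81114022 -0.17825048  0.87665351
  1.41945321]
[-0.82393882  0.55412918  0.27997022  1.84015591 -0.20912901  0.77592734
  1.44399241]
```

View pics/key2.png

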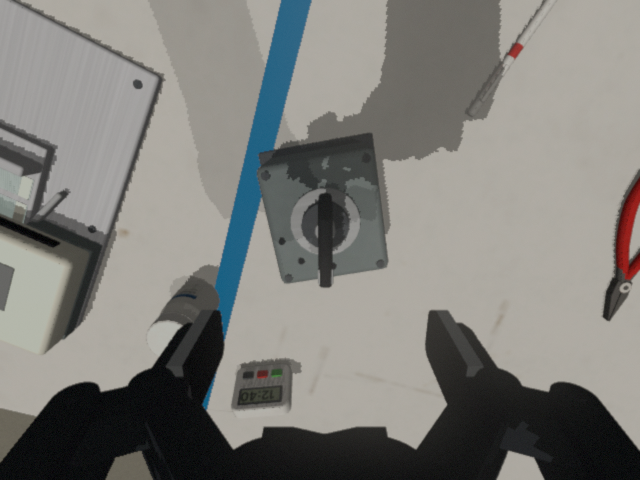

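The key is at cols 318–332, rows 195–285, and lies exactly along the tool axis. The inlay end (row 285) points to the dots' side. Descend, grip and turn.

```bash
python3 - <<'E'
from h import *
h=.300; p=np.array([.5087,.3174,.066]); r=down(np.pi+h)
f0=np.array(get_contact_force())
move_l(p+[0,0,.05],r,speed=.15); move_l(p,r,speed=.12); print((get_contact_force()-f0).round(1))
close_gripper(); print(get_width(),get_grasp_force(),(get_contact_force()-f0).round(1),get_clock())
if not .006<get_width()<.014: raise SystemExit("no grip")
m0=np.array(get_moment())
def head(): x=R.from_rotvec(get_ee_rot()).as_matrix()[:,0]; return (np.arctan2(x[1],x[0])-np.pi+np.pi)%(2*np.pi)-np.pi
q=np.array(get_joint_positions()); a0=head()
def st(): print("cmd",round(q[6],3),"turned cw",round(((a0-head()+np.pi)%(2*np.pi))-np.pi,3),"M",(get_moment()-m0).round(2),"F",(get_contact_force()-f0).round(1),round(get_width(),4),get_clock())
q[6]+=.1; movej(q); st()
turned=((a0-head()+np.pi)%(2*np.pi))-np.pi
sg=1 if turned>0 else -1
q7=q[6]-.1
for t in(.5,.8,1.05,1.13,1.17,1.21):
    q[6]=q7+sg*t; movej(q); st()
    if abs((get_moment()-m0)[2])>.8: break
hold(1.4); st(); np.save("q.npy",np.r_[q,sg,q7])
E
```

```text
[-0.5  0.5  0.1]
0.009294194413843743 59.01711165904999 [-0.3 -1.3  3.8] 44.4833
cmd 1.534 turned cw -0.098 M [ 0.05 -0.1   0.03] F [-0.7 -0.6  2.7] 0.0091 44.7333
cmd 0.934 turned cw 0.498 M [ 1.2  -0.22 -0.06] F [0.3 3.3 0.2] 0.0088 45.3583
cmd 0.634 turned cw 0.797 M [ 1.6  -0.46  0.24] F [ 1.8  5.4 -1.4] 0.0092 45.75
cmd 0.384 turned cw 1.047 M [ 1.81 -0.72  0.29] F [ 2.6  8.5 -3.1] 0.009 46.1
cmd 0.304 turned cw 1.127 M [ 1.94 -0.86  0.31] F [ 2.9  7.1 -4.1] 0.0093 46.35
cmd 0.264 turned cw 1.164 M [ 1.85 -0.89  0.9 ] F [ 3.5  7.5 -4.2] 0.0092 46.6
cmd 0.264 turned cw 1.164 M [ 1.93 -0.88  0.86] F [ 3.7  7.  -4.1] 0.0092 48.0
```

The hard stop was reached at about 1.13 rad and held for 1.4 s. Ease back to just short of RUN and release, so the spring does the rest.

```bash
python3 - <<'E'
from h import *
v=np.load("q.npy"); q=v[:7].copy(); sg,q7=v[7:]
for t in(.9,.62):
    q[6]=q7+sg*t; movej(q); print(get_moment()[2],get_clock())
open_jaws(); hold(.2)
p=np.array(get_tcp_pos()); move_l(p+[0,0,.14],speed=.15)
from fit import rect
s=wrist(); k=rect(s,.122,.15,.136,(.45,.57,.26,.37)); print("key",k[0],"width",get_width())
movej(np.r_[get_joint_positions()[:6],get_joint_positions()[6]]) ; t=snapshot("top")
for n,b in dict(bottle=(.6,.7,.16,.25),rack=(.62,.76,-.35,-.2),timer=(.69,.79,.26,.36)).items():
    zz=dict(bottle=(.075,.1,.085),rack=(.025,.06,.042),timer=(.04,.07,.057))[n]
    o=dict(np.load("top0.npz")); print(n,[np.round(rect(i,*zz,b)[0][0],1).tolist() for i in(o,t)])
Ti=np.linalg.inv(SCAN);Q=(cloud(t)@Ti[:3,:3].T+Ti[:3,3])*1000
X=Q[(Q[...,2]>40)&(Q[...,2]<58)&(Q[...,0]>-70)&(Q[...,0]<15)&(abs(Q[...,1])<40)];print("rib",len(X),X.mean(0).round(1) if len(X) else "")
print(get_clock(),get_contact_force())
cv2.imwrite("pics/end.png",np.hstack([cv2.resize(i["image"],(400,300)) for i in(s,t)])[:,:,::-1])
E
```

```text
0.18495808445139475 48.3667
0.1557203597737624 48.7417
key ((508.6827697753906, 318.5877685546875), (10.886381149291992, 63.89177703857422), 77.06966400146484) width 0.08526557943046136
bottle [[659.2, 212.8], [659.2, 212.7]]
rack [[700.0, -270.5], [700.0, -271.0]]
timer [[739.6, 312.1], [740.9, 312.9]]
rib 126 [-22.7   0.   47.9]
51.0917 [ 0.47919934 -0.13331708  0.12881496]
```

View pics/end.png

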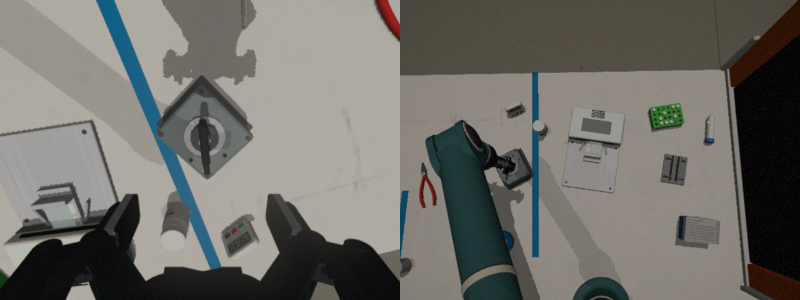

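The key now heads -12.9°, which is lock 0.70 (RUN). The carrier is home with its rib outside the head, the bystanders have not moved, and the gripper is open and clear.

```bash
python3 -c "
from bench import *
print(close_job())"
```

```text
the job is handed in; nothing more can be done
None
```

The job is handed in at about 51 s of the 72 s allowed: the carrier is flat, rib up and fully home; the key was held at START for 1.4 s and sprang back to RUN; the bottle, timer and rack have not moved. Two things went wrong on the way: an empty first grip on the carrier, and a first push that jammed on its tail at about 43 N without moving it.

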